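# Refit a valve box cover with its captive push rivets

## Robot

A 7-joint arm with a two-finger parallel gripper is mounted at the origin on a cart in front of the work surface, level with it; the furniture and walls round the work are solid. World frame = base frame: x ahead of the robot, y to its left, z up, the work surface at z = 0. Lengths are in m, angles in rad, forces in N, time in s.
With the tool pointing down it reaches from about 0.425 to 0.875 m from the base axis. Payload 4.7 kg.
Tool frame: the origin (TCP) lies where the fingers leave the gripper's body, on its centre line; the fingertips stand 73 mm ahead of it and the grasp point (between the pads) lies 54 mm ahead of it; z points along the fingers, y is the line along which they close (so a half turn about z gives the same grasp; the last joint's range is limited). The gripper opens to 85 mm and grips with 20 to 120 N. Pads are 22 mm wide; open, the fingers measure 114 mm over their backs; the gripper's body (76 mm by 85 mm) begins 54 mm behind the grasp point. The pads swing forward as they close: fully open they stand 13 mm farther back than shut.
Start: joints at [1.31, 0.321, -0.07, 1.45, 0.023, 1.371, -0.057], TCP at [0.176, -0.626, 0.304] pointing down, gripper open.
Joint ranges: [-2.86, 2.86], [-0.3, 2.09], [-1.38, 1.24], [0.06, 2.45], [-1.56, 4.7], [0.09, 2.05], [-2.69, 2.69]. Speed limits (rad/s): [2.57, 2.57, 3.14, 3.14, 3.14, 3.14, 3.14].

## Interface

Orientations are given as a unit quaternion [w, x, y, z].
In Python, from plant import ctrl, vision gives the robot as it stands.
- The arm moves only by the shell command python3 -m inch 'ROWS' [FORCE]. ROWS is JSON, a list that holds one entry, the list of rows, each a list of 7 numbers: the shift along the tool's x, y, z in cm, then the turn, a rotation vector about the tool's x, y, z in degrees, then the opening, from 0 (shut) to 1 (fully open). In form: [[[x, y, z, wx, wy, wz, grip], ...]]. A call has 1 to 10 rows; each row shifts and turns the commanded pose from where the row before left it, along the tool's axes as they then stand; what a row does not reach is not made up. A row lasts 1/10 s, in which the tool goes at most 50 mm and 8.59 degrees, less where a joint would pass 70% of its speed; a pose out of reach is approached as far as the arm can. A call with a gripper value outside its range is refused whole. The fingers move at their own pace and stop on an object; FORCE is the grip in N (left out, the last holds). Time passes only in rows, so rows that do not move let the fingers close. It gives the time, the measured TCP pose, the force, the opening and the grip force at its end, in the units of the state.
- ctrl.get_obs(): the state, without advancing time (a new reading comes with each control period).
- vision.camera(name): name is "side" or "top" or "wrist"; returns the picture (384x512x3 uint8, red, green, blue); there is no depth.
- vision.camera_model(name): a dict with "fx", "fy", "cx", "cy" (pixels), "world_to_cam" (4x4, takes a point from world to camera coordinates); the wrist camera has in their place "T_tool_cam" (4x4, takes a point from camera to tool coordinates, whose origin is the TCP and whose axes are the flange's). Camera axes: x right, y up, looking along -z (the intrinsics and any distortion apply to the point x, -y, -z); pixel columns grow to the right and rows downward; lengths in m; the calibration is good to about 2 mm. A picture is of the moment at which its call begins: read the wrist's pose just before it. camera_model takes no time and is no camera call.
- ctrl.hand_in(): hands the job in; it is judged then, once.
The state is a dict: "time": time; "joint_positions": joint angles; "joint_vel": joint speeds; "joint_efforts": joint torques, N m; "tool_pos": TCP position; "orientation": TCP orientation; "contact_force": force on the tool from outside, world axes, zero at the start; "wrist_torque": the same for the moment, N m; "opening": finger opening in m; "grasp_force": force on a finger pad.
Only numpy, scipy, OpenCV 4.12 (cv2) and the standard library are available. Lean on these libraries where they do the work, as an engineer would, in place of code of your own. Each camera call takes 0.05 s, during which the arm holds its last target. There are 200 camera calls.

## Task

The small air valve box on the bench stands open. Pick up its plastic cover by the rib in the middle, set it on the box so that the shanks of its two push rivets enter the two round holes, and press it gently down until the snap-in barbs click through and it lies flat on the box; only then push both rivet pins in until their heads are flush, which spreads the rivets. Plastic cracks: feel your way and never press harder than about 40 N, and leave the other things on the bench where they lie.

Things in the scene. Friction and masses are not known exactly. Their poses are not given: they have to be found in the camera images.
- cover: grey plastic cover, 156 (own x) x 74 mm (own y), lying right side up on the bench on two skirts along its long sides (13 mm deep, 3 thick, 68 apart inside). Origin: centre of its underside, level with the skirts' lower edges; z up. Plate at z = 13 to 16 mm, with one black push rivet at x = +56 and one at x = -56 mm. About 0.15 kg. Same either way round
- rib_top (a point): top centre of the cover's grip rib (48 mm along the cover's x, 12 mm wide in y), which stands in the middle of the cover from z = 16 to 37.5 mm above its origin; axes as the cover's
- shank_1 (a point): end of the tapered tip of the rivet shank under the cover's own +x end, 1 mm above the skirts' lower edges. The shank is 13 mm across. Two sprung barbs on it stand out 2 mm (to +x and -x) and snap through the hole when pressed; the four barbs of the cover take roughly 10 N in all, more if askew
- shank_2 (a point): the same under the cover's own -x end
- valve_box: aluminium box, 164 (own x) x 62 x 42 mm, origin: centre of its underside, z up. Stands on 4 coil springs (14 mm) on a fixed base plate: at rest its flat top is 61 mm above the bench; pushed down it sinks by about 1 mm per 6 N to a stop at 4.5 mm, and an end pushed alone sinks further as the box rocks. Fittings on the +x end (20 mm out). Cover home on it: origin 29 mm above the box's, x axes parallel
- hole_1 (a point): mouth centre of the round hole (15 mm across, in a 4 mm thick top plate) for a rivet at the box's own +x end, x = +56 mm, level with the box top; axes as the box's. A window 61 x 37 mm between the two holes shows the valves. The cover goes over the box like a lid, its skirts outside the long sides with 3 mm to spare each side
- hole_2 (a point): the same at the box's own -x end, x = -56 mm
- pin_1_top (a point): top of the rivet pin's head (13 mm across) at the cover's own +x end. Round it lies the rivet's flange, 26 mm across, its top 18.5 mm above the cover's origin. Standing up, the head is about 10 mm above the flange; fully in, 0.5 mm above it, which counts as flush
- pin_2_top (a point): the same for the pin at the cover's own -x end
- pin_1 (a joint): how far pin 1 is pushed in, m: 0 to 0.0015 at the start (standing up), 0.010 flush, where it stops hard. It slides under about 14 N and stays where it is left. It spreads two legs of the shank sideways by 2.7 mm below the top plate; it cannot go in while these stand inside the hole, and a rivet spread beforehand does not enter its hole
- pin_2 (a joint): the same for pin 2
- paint_marker: paint marker 120 mm long, 15 mm thick, lying between cover and box; a bystander
- cross_driver: screwdriver with a red handle, 200 mm long, lying in front; a bystander
- print_pad: spare silicone printing pad, beige, on its wooden board, 49 x 54 x 52 mm, at the back on the right; a bystander

How it is judged:
On the way:
1. the cover lies fully home on the box (within 1.5 mm) with both rivet pins still standing up (pushed in less than 4 mm) (z of cover in the frame of valve_box between 0.0275 and 0.0305 m and horizontal distance between cover and valve_box below 0.004 m and angle between the x axis of cover and the x axis of valve_box, either way round below 0.05 rad and angle between the z axis of cover and the z axis of valve_box, either way round below 0.03 rad and value of joint each of pin_1, pin_2 below 0.004 m), for 0.2 s.
At the end, for the whole second after the job is handed in: the cover lies flat and fully home on the box (origin 29 mm above the box's within 1.5 mm, within 4 mm sideways, long axes parallel within 0.05 rad, flat on it within 0.03 rad), both rivet pins are pushed in at least 8.5 of their 10 mm, and the cover is at rest (z of cover in the frame of valve_box between 0.0275 and 0.0305 m and horizontal distance between cover and valve_box below 0.004 m and angle between the x axis of cover and the x axis of valve_box, either way round below 0.05 rad and angle between the z axis of cover and the z axis of valve_box, either way round below 0.03 rad and value of joint each of pin_1, pin_2 above 0.0085 m and linear speed of cover below 0.01 m/s); the robot touches nothing.
It fails at once if cover and box are pressed together with more than 45 N (contact force between cover and valve_box above 45 N).
It fails at once if a rivet pin is pushed in more than 5 mm while the cover is not home on the box (more than 4 mm too high, or more than 30 mm aside) (value of joint any of pin_1, pin_2 above 0.005 m and (z of cover in the frame of valve_box above 0.033 m or horizontal distance between cover and valve_box above 0.03 m)).
It fails at once if the paint marker, the screwdriver or the printing pad is shifted by more than 30 mm (distance of any of paint_marker, cross_driver, print_pad from where it was at the start of the episode above 0.03 m).
It also fails if it takes over 64 s, if anything falls off the work surface, if the arm or the gripper's body presses on something with over 40 N, if the wrist force passes 120 N, or if a joint passes its speed limit or range.

## Working session

There is one attempt and no reset: what is moved stays moved. The work goes in short steps, Python scripts to look and compute and a shell command to move; the robot and the scene stay as the last step left them, time stands still between calls to the robot, and variables do not carry over. Pictures are saved under pics/ and viewed, at most 10 in all, crops included, and the job is handed in when it is done.

```bash
mkdir -p pics; ls
python3 - <<'E'
from plant import ctrl, vision
import cv2,numpy as np
np.set_printoptions(precision=4,suppress=True)
print(ctrl.get_obs())
for n in("side","top"):
    cv2.imwrite(f"pics/{n}0.png",vision.camera(n)[:,:,::-1]); print(vision.camera_model(n))
print(vision.camera_model("wrist"))
E
```

```text
pics
{'time': 0.0, 'joint_positions': array([ 1.3101,  0.3218, -0.0701,  1.4517,  0.0226,  1.3708, -0.0569]), 'joint_vel': array([-0.0001,  0.0009,  0.0003,  0.0028,  0.0003,  0.0007,  0.0018]), 'joint_efforts': array([  0.0004, -49.3576,  -0.3818, -31.433 ,   0.0131,   0.0115,
         0.    ]), 'tool_pos': array([ 0.1762, -0.6252,  0.3028]), 'orientation': array([-0.0009,  0.9906,  0.137 , -0.0002]), 'contact_force': array([ 0.3045, -0.099 ,  0.8122]), 'wrist_torque': array([-0.0381, -0.0194, -0.0291]), 'grasp_force': 0.0, 'opening': 0.08563216740808398}
{'fx': 362.7604468150389, 'fy': 362.7604468150389, 'cx': 253.83879483411366, 'cy': 189.169471703258, 'world_to_cam': array([[ 0.7626, -0.6465, -0.0228, -0.3653],
       [ 0.2737,  0.2905,  0.9169, -0.2344],
       [-0.5861, -0.7055,  0.3984, -0.5083],
       [ 0.    ,  0.    ,  0.    ,  1.    ]])}
{'fx': 496.50561756892273, 'fy': 496.50561756892273, 'cx': 252.76162801831322, 'cy': 192.86151085324622, 'world_to_cam': array([[-0.0006, -0.9996,  0.0267,  0.059 ],
       [ 0.9987,  0.0007,  0.0503, -0.5156],
       [-0.0503,  0.0267,  0.9984, -1.0111],
       [ 0.    ,  0.    ,  0.    ,  1.    ]])}
{'fx': 339.606244533134, 'fy': 339.606244533134, 'cx': 255.40279042461682, 'cy': 185.45628928192474, 'T_tool_cam': array([[ 0.    ,  0.9566,  0.2915,  0.0749],
       [ 1.    , -0.0001,  0.0002,  0.0002],
       [ 0.0002,  0.2915, -0.9566, -0.0697],
       [ 0.    ,  0.    ,  0.    ,  1.    ]])}
```

View pics/top0.png

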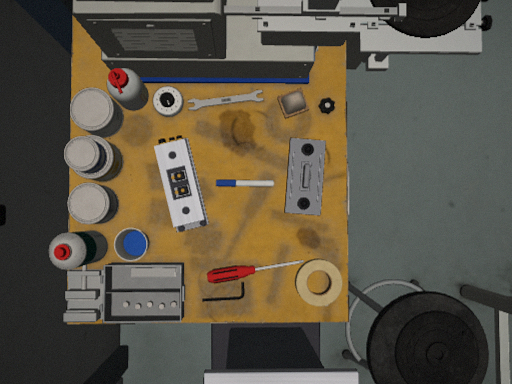

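View pics/side0.png

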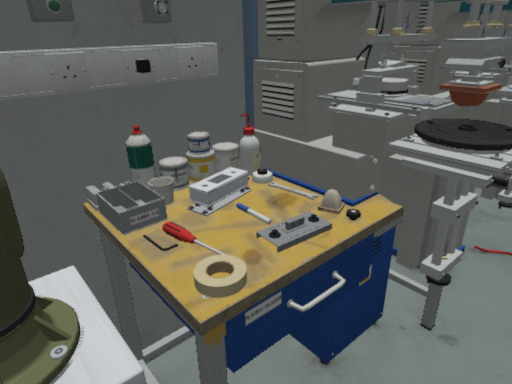

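Top view: cover with dark rivets at (308,149) and (304,204); box with holes at (172,155) and (186,210), fittings towards the top of the image (+x). Marker lies at (215–273,183). Side view: cover right side up, pins standing.

```bash
cat > h.py <<'E'
from plant import ctrl, vision
import cv2,numpy as np
from scipy.spatial.transform import Rotation as R
np.set_printoptions(precision=4,suppress=True)
def Rq(q): return R.from_quat(q,scalar_first=True).as_matrix()
def cam(name,obs=None):
    m=vision.camera_model(name)
    if name=="wrist":
        T=np.eye(4); T[:3,:3]=Rq(obs["orientation"]); T[:3,3]=obs["tool_pos"]; T=T@m["T_tool_cam"]
    else: T=np.linalg.inv(m["world_to_cam"])
    return m,T
def ray(c,uv,z):
    m,T=c; d=T[:3,:3]@np.array([(uv[0]-m["cx"])/m["fx"],-(uv[1]-m["cy"])/m["fy"],-1.])
    return T[:3,3]+d*(z-T[2,3])/d[2]
def proj(c,p):
    m,T=c; q=np.linalg.inv(T)@np.r_[p,1]
    return np.array([m["cx"]+m["fx"]*q[0]/-q[2], m["cy"]-m["fy"]*q[1]/-q[2]])
def dark(g,lo,hi,th,amin,amax):
    k=(g<th).astype(np.uint8); k2=np.zeros_like(k); k2[lo[1]:hi[1],lo[0]:hi[0]]=k[lo[1]:hi[1],lo[0]:hi[0]]
    n,_,s,c=cv2.connectedComponentsWithStats(k2)
    return [(c[i],s[i]) for i in range(1,n) if amin<s[i][4]<amax]
E
python3 - <<'E'
from h import *
im=cv2.imread("pics/top0.png"); g=cv2.cvtColor(im,cv2.COLOR_BGR2GRAY); c=cam("top")
for nm,lo,hi,z,th in(("cover",(280,130),(335,222),.0185,60),("box",(145,130),(215,235),.061,90)):
    for ce,s in dark(g,lo,hi,th,12,400): print(nm,ce,s,ray(c,ce,z))
im2=cv2.resize(im[120:240,140:340],None,fx=4,fy=4,interpolation=cv2.INTER_CUBIC); cv2.imwrite("pics/topc.png",im2)
E
```

```text
cover [307.3211 149.055 ] [302 144  12  12 109] [ 0.6059 -0.0534  0.0185]
cover [303.0526 180.6316] [302 172   4  16  19] [ 0.5406 -0.0442  0.0185]
cover [303.2613 203.0541] [298 198  12  12 111] [ 0.4945 -0.0444  0.0185]
box [178.65 136.5 ] [176 135   7   4  20] [0.624 0.206 0.061]
box [171.1579 138.4737] [169 137   6   5  19] [0.62   0.2207 0.061 ]
box [161.3824 140.3529] [158 138   8   6  34] [0.6163 0.2398 0.061 ]
box [171.9487 154.7179] [169 152   7   7  39] [0.588  0.2189 0.061 ]
box [185.5 210. ] [183 207   6   7  38] [0.4796 0.1917 0.061 ]
box [203.1136 222.4545] [200 217   7  10  44] [0.4553 0.1573 0.061 ]
box [181.0541 228.2973] [178 225   7   7  37] [0.444  0.2001 0.061 ]
```

```bash
python3 -m inch '[[[3.6,-3.2,0.3,0,0,0,1],[3.6,-3.2,0.3,0,0,0,1],[3.6,-3.2,0.3,0,0,0,1],[3.6,-3.2,0.3,0,0,0,1],[3.6,-3.2,0.3,0,0,0,1],[3.6,-3.2,0.3,0,0,0,1],[3.6,-3.2,0.3,0,0,0,1],[3.6,-3.2,0.3,0,0,0,1],[3.6,-3.2,0.3,0,0,0,1],[3.6,-3.2,0.3,0,0,0,1]]]' 30
cat >> h.py <<'E'
def delta(p,yaw,obs=None):
    "tool-axis shift (cm) to put TCP at p, then turn (deg) to point down with tool x at yaw"
    o=obs or ctrl.get_obs(); M=Rq(o["orientation"]); G=R.from_euler("z",yaw).as_matrix()@np.diag([1,-1,-1.])
    print("t",o["time"],"pos",o["tool_pos"],"F",o["contact_force"],"op",o["opening"])
    print("shift cm",M.T@(np.array(p)-o["tool_pos"])*100,"turn deg",np.degrees(R.from_matrix(M.T@G).as_rotvec()))
E
python3 -c "
from h import *
delta([.55,-.049,.25],-.081)"
```

```text
time: 1.1
tool_pos: [0.4365, -0.2181, 0.2737]
orientation: [0.0, 0.991, 0.137, -0.0]
contact_force: [0.6, -1.1, -0.3]
opening: 0.0857
grasp_force: 0.0
t 1.1 pos [ 0.4365 -0.2181  0.2737] F [ 0.601  -1.0725 -0.3166] op 0.08566050022590199
shift cm [ 15.5111 -13.2      2.3571] turn deg [ 0.0255  0.0109 20.3742]
```

```bash
python3 -m inch '[[[3.1,-2.64,0.5,0,0,0,1],[3.1,-2.64,0.5,0,0,0,1],[3.1,-2.64,0.5,0,0,0,1],[3.1,-2.64,0.5,0,0,0,1],[3.1,-2.64,0.4,0,0,0,1],[0,0,0,0,0,6.8,1],[0,0,0,0,0,6.8,1],[0,0,0,0,0,6.8,1],[0,0,0,0,0,0,1],[0,0,0,0,0,0,1]]]'
python3 - <<'E'
from h import *
o=ctrl.get_obs(); im=vision.camera("wrist")[:,:,::-1].copy(); cv2.imwrite("pics/w1.png",im)
c=cam("wrist",o)
g=cv2.cvtColor(im,cv2.COLOR_BGR2GRAY)
for p in([.6059,-.0534,.0185],[.4945,-.0444,.0185],[.55,-.049,.0375]): print(proj(c,p))
for ce,s in dark(g,(0,0),(512,384),60,200,6000): print(ce,s,ray(c,ce,.0185))
print(o["tool_pos"],o["orientation"])
E
```

```text
time: 2.1
tool_pos: [0.5492, -0.0509, 0.2496]
orientation: [0.0, 0.999, -0.039, -0.0]
contact_force: [-0.1, -0.4, 0.4]
opening: 0.0851
grasp_force: 0.0
[253.3221 103.8403]
[253.285  223.4935]
[253.2948 172.3545]
[253.5652 100.6254] [240  87  28  28 598] [ 0.6086 -0.0538  0.0185]
[253.5897 220.3475] [242 209  24  23 446] [ 0.4977 -0.045   0.0185]
[ 0.5492 -0.0509  0.2496] [ 0.      0.9992 -0.0392 -0.0003]
```

View pics/w1.png

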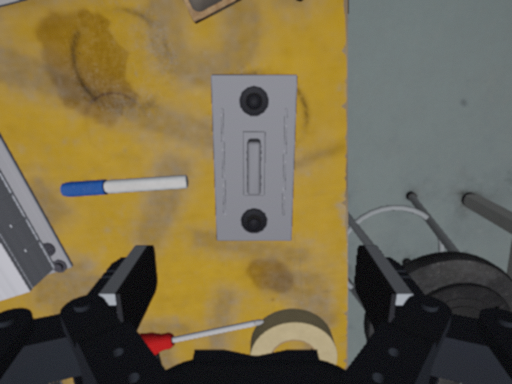

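Wrist view: cover rivets at (253,101) and (254,220), the rib centred at (254,167) and vertical in the image, aligned with the tool. Agrees with the top view in y; x within 3 mm.

```bash
python3 -m inch '[[[0.2,-0.2,3,0,0,0,1],[0,0,4,0,0,0,1],[0,0,4,0,0,0,1],[0,0,3,0,0,0,1],[0,0,1.6,0,0,0,1],[0,0,0,0,0,0,0.5],[0,0,0,0,0,0,0.2],[0,0,0,0,0,0,0],[0,0,0,0,0,0,0],[0,0,0,0,0,0,0]]]' 50; python3 -m inch '[[[0,0,0,0,0,0,0],[0,0,0,0,0,0,0],[0,0,0,0,0,0,0]]]'
```

```text
time: 3.15
tool_pos: [0.5523, -0.0491, 0.0951]
orientation: [0.0, 0.999, -0.041, 0.001]
contact_force: [0.7, 0.5, 1.0]
opening: 0.0121
grasp_force: 0.8
time: 3.45
tool_pos: [0.5524, -0.0491, 0.0952]
orientation: [0.0, 0.999, -0.041, 0.001]
contact_force: [-0.8, 0.1, 6.6]
opening: 0.0102
grasp_force: 51.8
```

```bash
python3 -m inch '[[[0,0,-1,0,0,0,0],[0,0,-3,0,0,0,0],[0,0,-4,0,0,0,0],[0,0,-3,0,0,0,0],[0,0,-1,0,0,0,0],[0,0,0,0,0,0,0],[0,0,0,0,0,0,0]]]'
python3 - <<'E'
from h import *
o=ctrl.get_obs(); im=vision.camera("wrist")[:,:,::-1].copy(); cv2.imwrite("pics/w2.png",im)
cv2.imwrite("pics/s2.png",vision.camera("side")[:,:,::-1])
delta([.534,.205,.215],.246,o)
E
```

```text
time: 4.15
tool_pos: [0.5506, -0.0491, 0.2124]
orientation: [-0.0, 0.999, -0.041, -0.001]
contact_force: [0.2, 0.8, -2.0]
opening: 0.0107
grasp_force: 50.9
t 4.15 pos [ 0.5506 -0.0491  0.2124] F [ 0.1962  0.7579 -2.0455] op 0.010732748673914407
shift cm [ -3.7168 -25.193   -0.2534] turn deg [ -0.0186   0.1417 -18.7562]
```

View pics/w2.png

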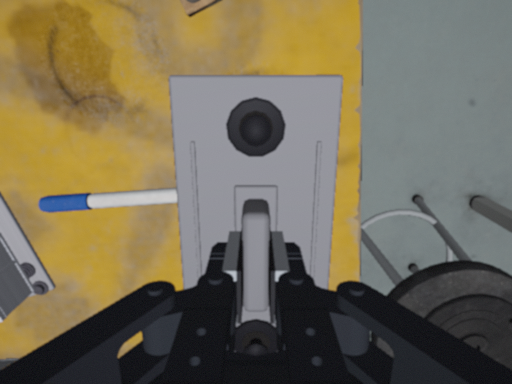

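Cover hangs level and aligned in the fingers: front rivet at (256,127), rear at (257,340), rib centred between the pads. Next, stand beside the box so the wrist camera sees it past the cover.

```bash
python3 -m inch '[[[0,-3.3,-1,0,0,0,0],[0.2,-3.4,-1,0,0,0,0],[0,-3.4,-1,0,0,0,0],[0,-3.3,-1,0,0,0,0],[0,0,0,0,0,-6.3,0],[0,0,0,0,0,-6.3,0],[0,0,0,0,0,-6.2,0],[0,0,0,0,0,0,0],[0,0,0,0,0,0,0],[0,0,0,0,0,0,0]]]'
python3 - <<'E'
from h import *
o=ctrl.get_obs(); im=vision.camera("wrist")[:,:,::-1].copy(); cv2.imwrite("pics/w3.png",im)
c=cam("wrist",o); print(o["tool_pos"],o["orientation"],o["opening"])
g=cv2.cvtColor(im,cv2.COLOR_BGR2GRAY)
for p in([.588,.2189,.061],[.4796,.1917,.061]): print(proj(c,p))
for ce,s in dark(g,(0,0),(240,384),90,40,3000): print(ce,s,ray(c,ce,.061))
E
```

```text
time: 5.25
tool_pos: [0.5642, 0.0842, 0.2532]
orientation: [-0.0, 0.993, 0.122, -0.001]
contact_force: [0.3, -1.2, -1.2]
opening: 0.0105
grasp_force: 50.8
[0.5642 0.0842 0.2532] [-0.      0.9925  0.1222 -0.0006] 0.01053579313980901
[ 89.7016 108.2065]
[108.5841 242.6528]
[81.9405 57.3234] [ 70  50  27  18 269] [0.6228 0.2281 0.061 ]
[104.7143  56.2245] [98 53 14  8 98] [0.6275 0.2122 0.061 ]
[123.5684  56.3158] [117  53  14   8  95] [0.6308 0.199  0.061 ]
[144.7885 152.2885] [ 130   58   34  205 2142] [0.5646 0.1735 0.061 ]
[ 91.0264 104.8458] [ 83  97  17  17 227] [0.5907 0.2182 0.061 ]
[234.1106 126.9403] [226 103  14  48 452] [0.6007 0.1101 0.061 ]
[100.246  177.3601] [  74  141   53   70 2366] [0.5357 0.2051 0.061 ]
[109.1786 238.4911] [103 234  14  10 112] [0.4836 0.1917 0.061 ]
```

View pics/w3.png

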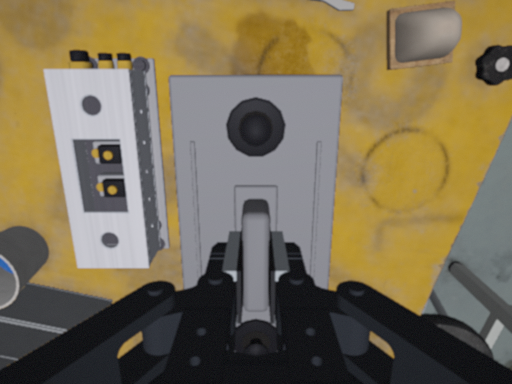

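Box at left: holes at about (91,105) and (110,240), fittings at top; cover rivet still at (256,127), so no slip.

Run:
```python
from h import *
o=dict(tool_pos=np.array([.5642,.0842,.2532]),orientation=np.array([0,.9925,.1222,-.0006]))
im=cv2.imread("pics/w3.png"); c=cam("wrist",o); g=cv2.cvtColor(im,cv2.COLOR_BGR2GRAY)
P=[]
for x,y in((91,105),(110,240)):
    s=g[y-16:y+16,x-16:x+16]; th,b=cv2.threshold(s,0,255,cv2.THRESH_BINARY_INV+cv2.THRESH_OTSU)
    n,l,st,ce=cv2.connectedComponentsWithStats(b); i=l[16,16]; uv=ce[i]+[x-16,y-16]
    P.append(ray(c,uv,.061)); print(th,st[i],uv,P[-1])
d=P[0]-P[1]; print("dist",np.linalg.norm(d),"centre",(P[0]+P[1])/2,"yaw",np.arctan2(d[1],d[0]))
# rivet in tool frame
s=g[80:175,200:310]; k=(s<75).astype(np.uint8); n,l,st,ce=cv2.connectedComponentsWithStats(k); i=l[30,56]; print(st[i],ce[i]+[200,80])
cn=max(cv2.findContours((l==i).astype(np.uint8),cv2.RETR_EXTERNAL,cv2.CHAIN_APPROX_NONE)[0],key=len)
e=cv2.fitEllipse(cn); uv=np.array(e[0])+[200,80]; print("ellipse",uv,e[1])
m=vision.camera_model("wrist")
I=(m,m["T_tool_cam"])
for z in(.0746,.0766,.0786): print("flange in tool",ray(I,uv,z), "diam", ray(I,uv+[e[1][0]/2,0],z)[1]-ray(I,uv-[e[1][0]/2,0],z)[1])
# cover far edge row ~75 and side edges
col=g[60:95,230:280].mean(1); r=60+np.argmax(np.abs(np.diff(col))); print("far edge",r,ray(I,(256,r+.5),.0951-.016)*1000, 'want x 78')
```

```text
141.0 [  7   6  19  20 298] [ 90.9497 104.8289] [0.5907 0.2182 0.061 ]
146.0 [  7   9  18  15 205] [109.4683 239.7268] [0.4825 0.1913 0.061 ]
dist 0.11150314007448638 centre [0.5366 0.2047 0.061 ] yaw 0.24410703153451532
[  27   18   58   58 2603] [255.2628 126.8582]
ellipse [255.2691 126.8537] (56.405033111572266, 56.98284149169922)
flange in tool [0.0568 0.0001 0.0746] diam 0.023801394148933737
flange in tool [0.0566 0.     0.0766] diam 0.024131307465533942
flange in tool [0.0563 0.     0.0786] diam 0.024461220782134144
far edge 75 [77.5076  0.3547 79.1   ] want x 78
```

```bash
python3 -m inch '[[[0.2,-3.1,1,0,0,0,0],[0,-3.1,1,0,0,0,0],[0,-3.1,1,0,0,0,0],[0,-3.1,1,0,0,0,0],[0,0,1.8,0,0,0,0],[0,0,1.8,0,0,0,0],[0,0,0,0,0,0,0],[0,0,0,0,0,0,0],[0,0,0,0,0,0,0]]]'
python3 - <<'E'
from h import *
delta([.536,.205,.165],.2445)
cv2.imwrite("pics/t4.png",vision.camera("top")[120:240,130:250,::-1].repeat(5,0).repeat(5,1))
cv2.imwrite("pics/s4.png",vision.camera("side")[140:240,150:290,::-1].repeat(5,0).repeat(5,1))
E
```

```text
time: 6.2
tool_pos: [0.5367, 0.2052, 0.179]
orientation: [-0.0, 0.992, 0.123, 0.001]
contact_force: [-0.4, -0.8, -1.6]
opening: 0.0104
grasp_force: 50.8
t 6.2 pos [0.5367 0.2052 0.179 ] F [-0.413  -0.8079 -1.6346] op 0.01035584853515583
shift cm [-0.0767 -0.0011  1.3959] turn deg [-0.0033 -0.0959  0.087 ]
```

View pics/s4.png

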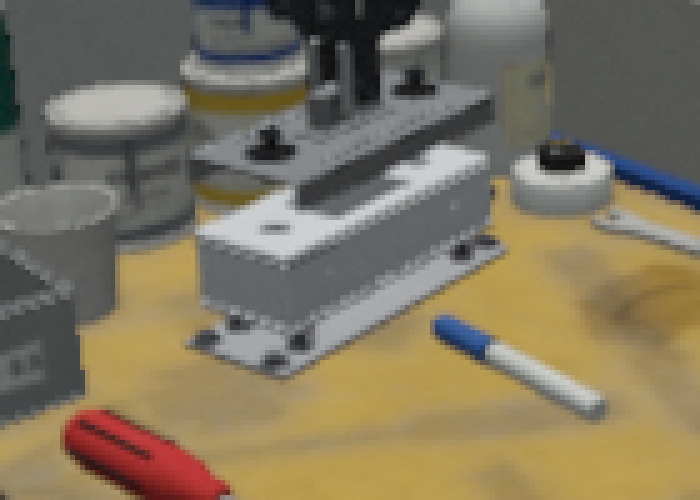

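Side view: the cover hovers level over the box, skirts straddling it, near rivet above the near hole at (275,227) in the crop. Descend to just above contact.

```bash
python3 -m inch '[[[0,0,1,0,0,0,0],[0,0,0.8,0,0,0,0],[0,0,0.3,0,0,0,0],[0,0,0.1,0,0,0,0],[0,0,0,0,0,0,0],[0,0,0,0,0,0,0]]]'; python3 -m inch '[[[0,0,0.1,0,0,0,0],[0,0,0.1,0,0,0,0],[0,0,0.1,0,0,0,0],[0,0,0,0,0,0,0]]]'
```

```text
time: 6.9
tool_pos: [0.5362, 0.2052, 0.156]
orientation: [-0.0, 0.992, 0.123, 0.0]
contact_force: [-0.5, -0.2, -1.1]
opening: 0.0109
grasp_force: 50.8
time: 7.3
tool_pos: [0.536, 0.2051, 0.1527]
orientation: [0.0, 0.992, 0.123, -0.0]
contact_force: [0.1, 0.2, -2.1]
opening: 0.0107
grasp_force: 50.8
```

```bash
python3 -m inch '[[[0,0,0.1,0,0,0,0],[0,0,0.1,0,0,0,0],[0,0,0,0,0,0,0]]]'; python3 -m inch '[[[0,0,0.1,0,0,0,0],[0,0,0.1,0,0,0,0],[0,0,0,0,0,0,0]]]'
```

```text
time: 7.6
tool_pos: [0.5362, 0.2052, 0.1512]
orientation: [0.0, 0.992, 0.123, 0.0]
contact_force: [-0.8, 0.2, 2.0]
opening: 0.0105
grasp_force: 51.3
time: 7.9
tool_pos: [0.5363, 0.2054, 0.1498]
orientation: [0.0, 0.992, 0.123, 0.0]
contact_force: [-1.4, 0.1, 6.3]
opening: 0.0105
grasp_force: 52.0
```

Shank tips are ~4–5 mm inside; the barbs are engaging. Continue.

```bash
python3 -m inch '[[[0,0,0.1,0,0,0,0],[0,0,0.1,0,0,0,0],[0,0,0,0,0,0,0]]]'; python3 -m inch '[[[0,0,0.1,0,0,0,0],[0,0,0.1,0,0,0,0],[0,0,0,0,0,0,0]]]'
```

```text
time: 8.2
tool_pos: [0.5359, 0.2053, 0.147]
orientation: [-0.0, 0.992, 0.123, -0.0]
contact_force: [-1.6, 0.5, -0.6]
opening: 0.0108
grasp_force: 50.9
time: 8.5
tool_pos: [0.5358, 0.2048, 0.1442]
orientation: [0.0, 0.992, 0.123, -0.0]
contact_force: [0.3, -0.1, -1.6]
opening: 0.0102
grasp_force: 50.8
```

```bash
python3 -m inch '[[[0,0,0.1,0,0,0,0],[0,0,0.1,0,0,0,0],[0,0,0,0,0,0,0]]]'; python3 -m inch '[[[0,0,0.1,0,0,0,0],[0,0,0,0,0,0,0]]]'
```

```text
time: 8.8
tool_pos: [0.5361, 0.2051, 0.1432]
orientation: [0.0, 0.992, 0.123, 0.0]
contact_force: [-0.8, -0.5, 1.3]
opening: 0.0104
grasp_force: 51.3
time: 9.0
tool_pos: [0.5362, 0.2051, 0.1425]
orientation: [0.0, 0.992, 0.123, 0.0]
contact_force: [-2.1, -1.7, 5.9]
opening: 0.011
grasp_force: 51.8
```

Rising again near the home height (.1431): plate landing on the box. Press to about 15–20 N.

```bash
python3 -m inch '[[[0,0,0.1,0,0,0,0],[0,0,0.1,0,0,0,0],[0,0,0,0,0,0,0]]]'; python3 -m inch '[[[0,0,0.1,0,0,0,0],[0,0,0,0,0,0,0],[0,0,0,0,0,0,0]]]'
```

```text
time: 9.3
tool_pos: [0.5363, 0.2052, 0.1415]
orientation: [0.0, 0.992, 0.123, 0.0]
contact_force: [-3.7, -1.3, 13.1]
opening: 0.0105
grasp_force: 52.6
time: 9.6
tool_pos: [0.5364, 0.2053, 0.141]
orientation: [0.001, 0.992, 0.123, 0.0]
contact_force: [-5.3, -2.8, 13.9]
opening: 0.0106
grasp_force: 53.0
```

```bash
python3 -m inch '[[[0,0,-0.2,0,0,0,0],[0,0,-0.1,0,0,0,0],[0,0,0,0,0,0,0.4],[0,0,0,0,0,0,0.4],[0,0,-2,0,0,0,0.4],[0,0,-4,0,0,0,0.4],[0,0,-4,0,0,0,0.4],[0,0,0,0,0,0,0.2],[0,0,0,0,0,0,0.2]]]'
python3 - <<'E'
from h import *
o=ctrl.get_obs(); im=vision.camera("wrist")[:,:,::-1].copy(); cv2.imwrite("pics/w5.png",im)
s=vision.camera("side")[:,:,::-1][140:240,150:290].copy(); s=cv2.resize(s,(700,500),interpolation=cv2.INTER_CUBIC)
v=np.zeros((384+286,512,3),np.uint8)
a=np.hstack([cv2.resize(im,(400,300)),cv2.resize(s,(400,300))]); cv2.imwrite("pics/c5.png",a)
c=cam("wrist",o); g=cv2.cvtColor(im,cv2.COLOR_BGR2GRAY); print(o["tool_pos"],o["orientation"])
for ce,st in dark(g,(180,0),(330,384),70,150,6000): print(ce,st,ray(c,ce,.0665))
E
```

```text
time: 10.5
tool_pos: [0.5365, 0.2053, 0.2425]
orientation: [-0.0, 0.992, 0.123, 0.001]
contact_force: [-0.9, -0.7, -0.9]
opening: 0.0175
grasp_force: 0.0
[0.5365 0.2053 0.2425] [-0.      0.9924  0.123   0.001 ]
[234.2682  59.1955] [225  54  19  11 179] [0.6204 0.2411 0.0665]
[255.6024 110.5016] [239  93  34  35 913] [0.5908 0.2187 0.0665]
[255.585  251.5835] [241 238  30  28 653] [0.4831 0.1916 0.0665]
```

View pics/c5.png

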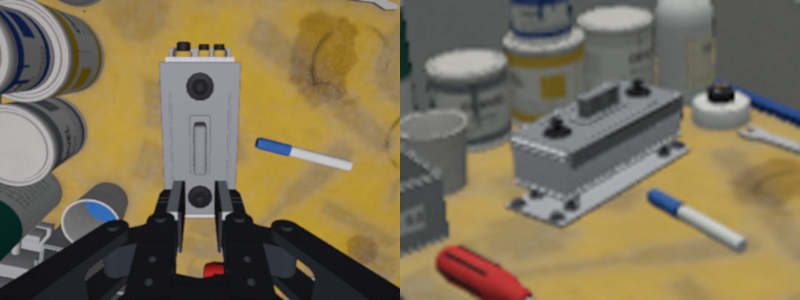

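Both views: cover sits flat on the box, both pins standing; rivets lie where the holes were. Now press pin 1 (+x end) with shut fingers.

```bash
python3 -m inch '[[[2.8,0,0,0,0,0,0],[2.8,0,0,0,0,0,0],[0,0,2.5,0,0,0,0],[0,0,2.5,0,0,0,0],[0,0,2.5,0,0,0,0],[0,0,0.7,0,0,0,0],[0,0,0,0,0,0,0],[0,0,0,0,0,0,0],[0,0,0,0,0,0,0]]]'
python3 - <<'E'
from h import *
delta([.5905,.2186,.15],.245)
cv2.imwrite("pics/w6.png",cv2.resize(vision.camera("wrist")[:,:,::-1],(480,360)))
E
```

```text
time: 11.5
tool_pos: [0.591, 0.2192, 0.1613]
orientation: [-0.0, 0.992, 0.123, 0.001]
contact_force: [0.2, -0.6, 0.2]
opening: -0.0001
grasp_force: 0.0
t 11.5 pos [0.591  0.2192 0.1613] F [ 0.1592 -0.6106  0.2252] op -0.00014371730203853315
shift cm [-0.064   0.0467  1.1263] turn deg [-0.0031 -0.1244  0.1104]
```

View pics/w6.png

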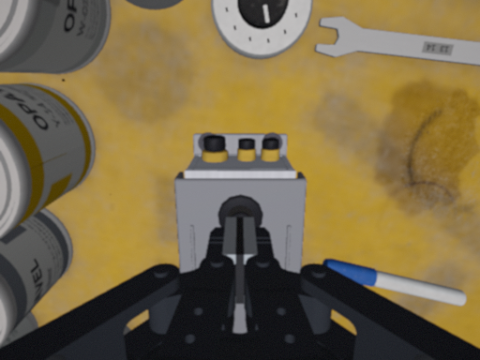

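The shut fingertips hang over the pin at (240,215). Feel down.

```bash
python3 -m inch '[[[0,0,0.5,0,0,0,0],[0,0,0.4,0,0,0,0],[0,0,0,0,0,0,0],[0,0,0,0,0,0,0]]]'; python3 -m inch '[[[0,0,0.15,0,0,0,0],[0,0,0.15,0,0,0,0],[0,0,0,0,0,0,0]]]';python3 -m inch '[[[0,0,0.1,0,0,0,0],[0,0,0.1,0,0,0,0],[0,0,0,0,0,0,0]]]'
```

```text
time: 11.95
tool_pos: [0.5902, 0.2187, 0.1506]
orientation: [0.0, 0.992, 0.123, -0.0]
contact_force: [0.3, -0.0, 0.3]
opening: 0.0003
grasp_force: 0.0
time: 12.25
tool_pos: [0.5908, 0.2189, 0.1483]
orientation: [-0.0, 0.992, 0.123, 0.001]
contact_force: [0.2, 0.1, 1.4]
opening: 0.0003
grasp_force: 1.0
time: 12.55
tool_pos: [0.5913, 0.2191, 0.1469]
orientation: [-0.0, 0.992, 0.123, 0.001]
contact_force: [1.8, 0.8, 5.4]
opening: 0.0001
grasp_force: 2.8
```

```bash
for i in 1 2 3; do :; done; python3 -m inch '[[[0,0,0.1,0,0,0,0],[0,0,0.1,0,0,0,0],[0,0,0,0,0,0,0]]]'; python3 -m inch '[[[0,0,0.1,0,0,0,0],[0,0,0.1,0,0,0,0],[0,0,0,0,0,0,0]]]';python3 -m inch '[[[0,0,0.1,0,0,0,0],[0,0,0.1,0,0,0,0],[0,0,0,0,0,0,0]]]'
```

```text
time: 12.85
tool_pos: [0.5918, 0.2193, 0.1457]
orientation: [-0.0, 0.992, 0.123, 0.002]
contact_force: [0.9, 0.6, 8.2]
opening: 0.0001
grasp_force: 4.2
time: 13.15
tool_pos: [0.5923, 0.2195, 0.1445]
orientation: [-0.0, 0.992, 0.123, 0.003]
contact_force: [1.1, -0.1, 11.4]
opening: 0.0
grasp_force: 5.6
time: 13.45
tool_pos: [0.5927, 0.2196, 0.1431]
orientation: [-0.0, 0.992, 0.123, 0.003]
contact_force: [0.5, 0.3, 12.6]
opening: 0.0002
grasp_force: 6.8
```

```bash
python3 -m inch '[[[0,0,0.1,0,0,0,0],[0,0,0.1,0,0,0,0],[0,0,0,0,0,0,0]]]'; python3 -m inch '[[[0,0,0.1,0,0,0,0],[0,0,0.1,0,0,0,0],[0,0,0,0,0,0,0]]]';python3 -m inch '[[[0,0,0.1,0,0,0,0],[0,0,0.1,0,0,0,0],[0,0,0,0,0,0,0]]]'
```

```text
time: 13.75
tool_pos: [0.5926, 0.2196, 0.1412]
orientation: [-0.0, 0.992, 0.123, 0.003]
contact_force: [-0.3, -0.7, 13.8]
opening: -0.0002
grasp_force: 6.9
time: 14.05
tool_pos: [0.5926, 0.2196, 0.1391]
orientation: [-0.0, 0.992, 0.123, 0.003]
contact_force: [0.2, -1.6, 13.7]
opening: -0.0001
grasp_force: 6.9
time: 14.35
tool_pos: [0.5925, 0.2196, 0.1371]
orientation: [-0.0, 0.992, 0.123, 0.003]
contact_force: [0.6, -0.7, 13.5]
opening: 0.0
grasp_force: 6.9
```

```bash
python3 -m inch '[[[0,0,0.1,0,0,0,0],[0,0,0.1,0,0,0,0],[0,0,0,0,0,0,0]]]'
```

```text
time: 14.65
tool_pos: [0.5924, 0.2196, 0.1351]
orientation: [-0.0, 0.992, 0.123, 0.003]
contact_force: [0.1, -0.3, 14.6]
opening: 0.0001
grasp_force: 6.9
```

Pin slides at a steady ~14 N; continue until the force climbs.

```bash
python3 -m inch '[[[0,0,0.1,0,0,0,0],[0,0,0.1,0,0,0,0],[0,0,0,0,0,0,0]]]'; python3 -m inch '[[[0,0,0.1,0,0,0,0],[0,0,0.1,0,0,0,0],[0,0,0,0,0,0,0]]]'
```

```text
time: 14.95
tool_pos: [0.5927, 0.2197, 0.1335]
orientation: [-0.0, 0.992, 0.123, 0.003]
contact_force: [-0.2, -1.6, 16.1]
opening: -0.0003
grasp_force: 7.9
time: 15.25
tool_pos: [0.5932, 0.2198, 0.1323]
orientation: [-0.0, 0.992, 0.123, 0.004]
contact_force: [0.3, -1.4, 18.7]
opening: 0.0001
grasp_force: 9.4
```

```bash
python3 -m inch '[[[0,0,0.1,0,0,0,0],[0,0,0,0,0,0,0]]]'; python3 -m inch '[[[0,0,-2,0,0,0,0],[0,0,-3,0,0,0,0],[-2.8,0,0,0,0,0,0],[-2.8,0,0,0,0,0,0],[-2.8,0,0,0,0,0,0],[-2.8,0,0,0,0,0,0],[0,0,0,0,0,0,0],[0,0,0,0,0,0,0]]]'
python3 - <<'E'
from h import *
o=ctrl.get_obs(); im=vision.camera("wrist")[:,:,::-1].copy(); cv2.imwrite("pics/w7.png",im)
delta([.482,.1915,.152],.245,o)
c=cam("wrist",o); g=cv2.cvtColor(im,cv2.COLOR_BGR2GRAY)
for ce,st in dark(g,(180,0),(330,200),70,150,6000): print(ce,st,ray(c,ce,.0665))
E
```

```text
time: 15.45
tool_pos: [0.5934, 0.2199, 0.1317]
orientation: [-0.0, 0.992, 0.123, 0.004]
contact_force: [0.4, -1.3, 20.3]
opening: 0.0002
grasp_force: 10.1
time: 16.25
tool_pos: [0.4816, 0.191, 0.1768]
orientation: [0.0, 0.992, 0.123, 0.0]
contact_force: [0.4, 0.1, -0.6]
opening: 0.0002
grasp_force: 0.0
t 16.25 pos [0.4816 0.191  0.1768] F [ 0.3956  0.1039 -0.6102] op 0.00015332392152879034
shift cm [ 0.0466 -0.0379  2.4831] turn deg [ 0.0592 -0.0154  0.0983]
[254.8698  12.2981] [ 230    0   51   30 1221] [0.5853 0.2172 0.0665]
```

View pics/w7.png

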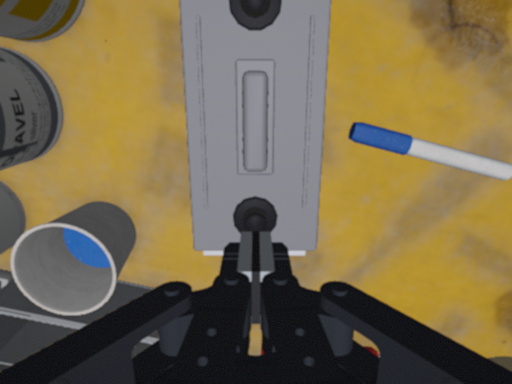

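Cover still flat; pin 1 at the top edge looks flush; the fingertips are over pin 2 at (255,215). Press pin 2.

```bash
python3 -m inch '[[[0,0,1.5,0,0,0,0],[0,0,1.0,0,0,0,0],[0,0,0.1,0,0,0,0],[0,0,0,0,0,0,0],[0,0,0,0,0,0,0]]]'; python3 -m inch '[[[0,0,0.1,0,0,0,0],[0,0,0.1,0,0,0,0],[0,0,0.1,0,0,0,0],[0,0,0,0,0,0,0]]]'; python3 -m inch '[[[0,0,0.1,0,0,0,0],[0,0,0.1,0,0,0,0],[0,0,0.1,0,0,0,0],[0,0,0,0,0,0,0]]]'
```

```text
time: 16.8
tool_pos: [0.4817, 0.1916, 0.1507]
orientation: [-0.0, 0.992, 0.123, -0.0]
contact_force: [-0.4, 0.1, 0.4]
opening: 0.0002
grasp_force: 0.0
time: 17.2
tool_pos: [0.4816, 0.1915, 0.1481]
orientation: [0.0, 0.992, 0.123, -0.0]
contact_force: [-0.9, -0.1, 4.6]
opening: 0.0001
grasp_force: 2.0
time: 17.6
tool_pos: [0.4809, 0.1914, 0.1457]
orientation: [0.001, 0.992, 0.123, -0.001]
contact_force: [-5.7, -1.7, 12.6]
opening: 0.0002
grasp_force: 6.2
```

```bash
python3 -m inch '[[[0,0,0.1,0,0,0,0],[0,0,0.1,0,0,0,0],[0,0,0.1,0,0,0,0],[0,0,0,0,0,0,0]]]'; python3 -m inch '[[[0,0,0.1,0,0,0,0],[0,0,0.1,0,0,0,0],[0,0,0.1,0,0,0,0],[0,0,0,0,0,0,0]]]'
```

```text
time: 18.0
tool_pos: [0.4809, 0.1915, 0.1429]
orientation: [0.001, 0.992, 0.123, -0.001]
contact_force: [-7.0, -2.4, 13.7]
opening: 0.0001
grasp_force: 6.8
time: 18.4
tool_pos: [0.4809, 0.1915, 0.1399]
orientation: [0.001, 0.992, 0.123, -0.001]
contact_force: [-5.5, -1.2, 13.8]
opening: -0.0
grasp_force: 6.8
```

```bash
python3 -m inch '[[[0,0,0.1,0,0,0,0],[0,0,0.1,0,0,0,0],[0,0,0,0,0,0,0]]]'; python3 -m inch '[[[0,0,0.1,0,0,0,0],[0,0,0.1,0,0,0,0],[0,0,0,0,0,0,0]]]'; python3 -m inch '[[[0,0,0.1,0,0,0,0],[0,0,0,0,0,0,0]]]'
```

```text
time: 18.7
tool_pos: [0.4809, 0.1914, 0.1379]
orientation: [0.001, 0.992, 0.123, -0.001]
contact_force: [-7.3, -2.2, 15.0]
opening: 0.0005
grasp_force: 6.8
time: 19.0
tool_pos: [0.4809, 0.1914, 0.1359]
orientation: [0.001, 0.992, 0.123, -0.001]
contact_force: [-7.1, -2.1, 13.5]
opening: 0.0002
grasp_force: 6.8
time: 19.2
tool_pos: [0.4807, 0.1915, 0.135]
orientation: [0.001, 0.992, 0.123, -0.001]
contact_force: [-8.0, -1.8, 15.8]
opening: 0.0
grasp_force: 8.0
```

```bash
python3 -m inch '[[[0,0,0.1,0,0,0,0],[0,0,0.1,0,0,0,0],[0,0,0,0,0,0,0]]]'; python3 -m inch '[[[0,0,-2,0,0,0,0],[0,0,-4,0,0,0,0],[0,0,-4,0,0,0,0],[-3,0,-1,0,0,0,0],[0,0,0,0,0,0,0],[0,0,0,0,0,0,0]]]'
python3 - <<'E'
from h import *
o=ctrl.get_obs(); w=vision.camera("wrist")[:,:,::-1]; s=vision.camera("side")[:,:,::-1][150:230,170:280]
cv2.imwrite("pics/f8.png",np.hstack([cv2.resize(w,(400,300)),cv2.resize(s,(400,300),interpolation=cv2.INTER_CUBIC)]))
E
```

```text
time: 19.5
tool_pos: [0.4804, 0.1915, 0.1335]
orientation: [0.001, 0.992, 0.123, -0.002]
contact_force: [-10.5, -3.6, 20.5]
opening: 0.0002
grasp_force: 10.8
time: 20.1
tool_pos: [0.4528, 0.1837, 0.242]
orientation: [0.001, 0.992, 0.123, 0.001]
contact_force: [0.3, -0.7, -0.5]
opening: -0.0
grasp_force: 0.0
```

View pics/f8.png

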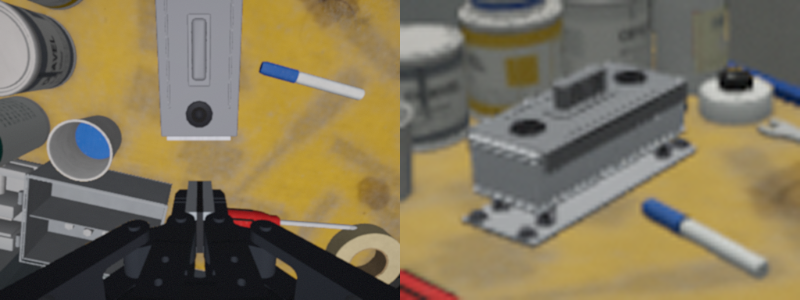

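The cover lies flat, both pins are flush (side crop (528,127) and (630,77)), the arm is clear and the bystanders are undisturbed.

```bash
python3 -c "
from plant import ctrl
print(ctrl.hand_in())"
```

```text
the job is handed in; nothing more can be done
None
```

I handed the job in at about 20 s: the cover lies flat on the box, both rivet pins look flush in the last picture, the highest force I read was about 23 N, and the marker and screwdriver appear unmoved (printing pad not in the last view); no verdict was shown.

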